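Gather the nuts in the tote's lip corner and hold it tipped

TASK

Take the small grey parts tote by the bar of its handle, gripping the thin plastic gently (about 20 N), lift it level and well clear of the desk, then tip it toward its corner with the pouring lip until all three loose nuts have slid together into that corner. Finish while still holding the tote still in the air, tipped about 30 degrees with the nuts in the lip corner; do not let go or set it down, spill no nut, and leave everything else on the desk where it stands.

Things in the scene. Friction and masses are not known exactly. Their poses are not given: they have to be found in the camera images.
- tote: Grey plastic parts tote, 150 mm long (its x), 110 mm wide (y), walls 40 mm high, 4 mm thick, 4 mm floor, 0.13 to 0.25 kg, any yaw. A rigid bar handle runs along its x over the middle, on a post at each end. Origin: centre of the underside, z up. At corner (+x, +y) both walls are cut down to 26 mm over 34 mm and a flat pouring lip sticks out some 20 mm diagonally.
- tote_handle (a point): Middle of the black handle bar, 85 mm above the tote's underside. Bar 12 mm thick (tote y), 14 mm high, 150 mm long between the posts (tote x), its underside 74 mm above the tote's floor; the weight hangs centrally below it. Thin plastic: grip with about 20 N; more than about 30 N per finger breaks it.
- tote_corner (a point): The inner corner of the tote at its pouring lip, at floor height: at +71, +51, +4 mm in the tote's frame.
- tote_lip (a point): Outer corner of the tote at the pouring lip, at the rim of the cut-down walls: at +75, +55, +26 mm in the tote's frame.
- nut_a: One of three alike steel hex nuts lying loose on the tote's floor, 17 mm across the flats, 8 mm thick, 12 g, origin in the centre of its underside. Oiled, they slide by themselves along floor and walls once the floor is tipped diagonally toward a corner by 20 to 25 degrees; 30 degrees is ample. They need about a second.
- nut_b: One of three alike steel hex nuts lying loose on the tote's floor, 17 mm across the flats, 8 mm thick, 12 g, origin in the centre of its underside. Oiled, they slide by themselves along floor and walls once the floor is tipped diagonally toward a corner by 20 to 25 degrees; 30 degrees is ample. They need about a second.
- nut_c: One of three alike steel hex nuts lying loose on the tote's floor, 17 mm across the flats, 8 mm thick, 12 g, origin in the centre of its underside. Oiled, they slide by themselves along floor and walls once the floor is tipped diagonally toward a corner by 20 to 25 degrees; 30 degrees is ample. They need about a second.
- adapter: Bystander, loose: small white power brick lying flat, 34x58x26 mm. Origin: centre of the underside.
- white_carton: Bystander, loose: small white and red printed carton, 40x60x30 mm. Origin: centre of the underside.
- usb_camera: Bystander, loose: silver camera head, 56x66x26 mm. Origin: centre of the underside.
- blue_card_pack: Bystander, loose: flat blue and red card pack, 50x85x8 mm. Origin: centre of the underside.

How it is judged (in metres and radians):
On the way, in this order (a step that is already met when the one before it is completed fails the run):
1. the tote is lifted level, clear of the desk (height (world z) of tote above 0.03 m and angle between tote's own z axis and vertical below 0.22 rad), for 0.1 s.
2. the tote is tipped, in the air, and all three nuts have slid into the lip corner (angle between tote's own z axis and vertical between 0.35 and 0.8 rad and height (world z) of tote_corner above 0.03 m and distance between each of nut_a, nut_b, nut_c and tote_corner below 0.06 m), for 0.2 s.
At the end, for the whole second after the job is handed in: The fingers still hold the tote, which is at rest, tipped between 20 and 45 degrees, its lowest (lip) corner at least 30 mm above the desk, and all three nuts lie still in the lip corner, each nut's origin within 60 mm of the inner floor corner (all of step 2 and contact force between the fingers and tote above 2 N and linear speed of each of tote, nut_a, nut_b, nut_c below 0.03 m/s); the arm keeps its last pose, push and grip.
It fails at once if a nut leaves the tote (distance between any of nut_a, nut_b, nut_c and tote above 0.11 m).
It fails at once if the thin handle is squeezed or pressed with more than about 30 N per finger (contact force between the fingers and tote above 65 N).
It fails at once if a bystander is moved more than 30 mm (distance of any of adapter, white_carton, usb_camera, blue_card_pack from where it was at the start of the episode above 0.03 m).
It also fails if it takes over 38 s, if anything falls off the work surface, if the arm or the gripper's body presses on something with over 40 N, if the wrist force passes 120 N, or if a joint passes its speed limit or range.

ROBOT

A 6-joint arm with a two-finger parallel gripper is mounted at the origin on a cart in front of the work surface, level with it; the furniture and walls round the work are solid. World frame = base frame: x ahead of the robot, y to its left, z up, the work surface at z = 0. Lengths are in m, angles in degrees, forces in N, time in s.
With the tool pointing down it reaches from about 0.4 to 0.825 m from the base axis. Payload 7 kg.
Tool frame: the origin (TCP) lies between the finger pads; the fingertips stand 19 mm ahead of it and the grasp point (between the pads) is the TCP; z points along the fingers, y is the line along which they close (so a half turn about z gives the same grasp; the last joint's range is limited). The gripper opens to 88 mm and grips with 3 to 60 N. Pads are 19 mm wide; open, the fingers measure 130 mm over their backs; the gripper's body (78 mm by 193 mm) begins 47 mm behind the grasp point.
Start: joints at [91.221, 20.546, 0.682, 0, -70.136, -16.507], TCP at [0.178, 0.651, 0.246] pointing down, gripper open.
Joint ranges: [-176.03, 176.03], [-82.01, 121.73], [-58.28, 71.71], [-173.87, 95.51], [-174.79, -0.11], [-173.66, 173.66]. Speed limits (degrees/s): [136.94, 136.94, 172.46, 180, 180, 180].

INTERFACE

Orientations are given as [roll, pitch, yaw] about the fixed x, y, z axes, in that order (R = Rz(yaw) Ry(pitch) Rx(roll)).
In Python, from plant import get_obs, snapshot, close_job, spot_in, spot_point gives the robot as it stands.
- The arm moves only by the tool play_rows, never from a script. Its argument "plan" is a list of rows, each a list of 6 numbers: the shift along the tool's x, y, z in cm, then the turn, a rotation vector about the tool's x, y, z in degrees. A call has 1 to 20 rows; each row shifts and turns the commanded pose from where the row before left it, along the tool's axes as they then stand; what a row does not reach is not made up. A row lasts 1/12 s, in which the tool goes at most 41.7 mm and 7.16 degrees, less where a joint would pass 70% of its speed; a pose out of reach is approached as far as the arm can. A call is refused whole if a number of a shift passes 4.17 or a number of a turn 7.16, either way. A call with a gripper value outside its range is refused whole. "grip" is the finger opening in cm, from 0 to 8.76, set as the call begins (left out, the last holds). The fingers move at their own pace and stop on an object; the grip force is fixed at half the most. Time passes only in rows, so rows that do not move let the fingers close. It gives the time, the measured TCP pose, the force, the opening and the grip force at its end, in the units of the state.
- get_obs(): the state, without advancing time (a new reading comes with each control period).
- snapshot(name): name is "side" or "top"; returns a dict with "frame" (480x640x3 uint8, red, green, blue), "fx", "fy", "cx", "cy" (pixels), "position" and "attitude" of the camera in the world. Camera axes: x right, y down, z forward; pixel columns grow to the right and rows downward; lengths in m; the calibration is good to about 2 mm. A picture is of the moment at which its call begins. There is no depth.
- close_job(): hands the job in; it is judged then, once.
Trained networks look in the newest picture that a camera, given by its name, has taken for a name from the list of things; names that differ only in an ending like _2 or _b are one class to them, and where a whole thing is asked for, a point or a joint stands for the part that bears it (a point fixed in the world has none). Each returns a list of dicts, best first, with "score" (0 to 1); they miss things now and then, are a little off and sometimes report something else, mostly with a low value. They report only what shows in the picture. A call takes as long as a camera call.
- spot_in(camera, thing): "position" ([x, y, z] in m, in world coordinates, good to about 4 mm: the middle of the surface that is visible of it).
- spot_point(camera, thing): "position" ([x, y, z] in m, in world coordinates, good to about 4 mm: a listed point, or the origin of a listed thing).
The state is a dict: "clock": time; "joint_pos": joint angles; "qvel": joint speeds; "tau": joint torques, N m; "tool_pos": TCP position; "orientation": TCP orientation; "force": force on the tool from outside, world axes, zero at the start; "moment": the same for the moment, N m; "opening": finger opening in m; "gripper_force": force on a finger pad.
Only numpy, scipy, OpenCV 4.12 (cv2) and the standard library are available. Lean on these libraries where they do the work, as an engineer would, in place of code of your own. Each camera call takes 0.05 s, during which the arm holds its last target. There are 200 camera calls.

## Working session

There is one attempt and no reset: what is moved stays moved. The work goes in short steps, Python scripts to look and compute and a tool call to move; the robot and the scene stay as the last step left them, time stands still between calls to the robot, and variables do not carry over. Pictures are saved under pics/ and viewed, at most 10 in all, crops included, and the job is handed in when it is done.

Besides the shell and the picture viewer there is one more tool, called after ">>>" in YAML: its name, and indented under it one key for each argument. play_rows: Moves the arm, as the interface text tells. Its arguments: {"type":"object","properties":{"plan":{"type":"array","items":{"type":"array","items":{"type":"number"}}},"grip":{"type":"number"}},"required":["plan"]}

```bash
mkdir -p pics
python3 - <<'E'
from plant import *
import cv2
o=get_obs();print(o)
for c in("side","top"):
    s=snapshot(c);cv2.imwrite(f"pics/{c}0.png",s["frame"][:,:,::-1]);print(c,s["position"],s["attitude"],s["fx"],s["cx"],s["cy"])
    for t in("tote_handle","tote_corner","tote_lip","tote","nut_a","adapter","white_carton","usb_camera","blue_card_pack"):
        print(t,[(round(d["score"],2),[round(float(v),3) for v in d["position"]]) for d in spot_point(c,t)[:3]])
E
```

```text
{'clock': 0.0, 'joint_pos': array([ 9.12202138e+01,  2.05909313e+01,  6.34480587e-01, -1.83985602e-02,
       -7.01354058e+01, -1.65078825e+01]), 'qvel': array([-0.0149262 , -0.04661689, -0.11098914,  0.01551983,  0.00519791,
       -0.03727616]), 'tau': array([ 1.02587685e-03, -5.82712555e+01,  2.93052328e+01,  6.99737236e+00,
        6.85914667e-03, -1.48736490e-04]), 'tool_pos': array([0.17787558, 0.6506795 , 0.24463913]), 'orientation': array([ 1.79907015e+02, -9.52009171e-03, -1.52939266e+01]), 'force': array([-0.60472596, -0.73399994, -0.84133426]), 'moment': array([ 0.03203754, -0.00026071,  0.01255245]), 'gripper_force': 0.0, 'opening': 0.08778576984438906}
side [ 0.4571345  -0.81094472  0.48429303] [-117.5707735    -0.94251983  -11.06123123] 480.3690310905507 314.2999484719139 239.0335355712998
tote_handle [(0.68, [0.498, -0.111, 0.083])]
tote_corner [(0.68, [0.494, -0.11, 0.085]), (0.59, [0.512, -0.197, -0.0]), (0.41, [0.615, -0.314, 0.002])]
tote_lip [(0.93, [0.515, -0.2, 0.025])]
tote [(0.86, [0.496, -0.106, 0.007])]
nut_a [(0.5, [0.48, -0.096, 0.002]), (0.45, [0.51, -0.078, 0.001])]
adapter [(0.83, [0.747, -0.113, -0.002])]
white_carton [(0.76, [0.732, -0.002, -0.002])]
usb_camera [(0.61, [0.655, 0.142, 0.001]), (0.2, [0.513, -0.202, 0.026])]
blue_card_pack [(0.71, [0.614, -0.315, -0.001])]
top [0.25755736 0.09627689 1.1723029 ] [-159.77510529    0.21910031 -118.46241493] 614.3498609266023 318.6604721531013 230.72920651635258
tote_handle [(0.85, [0.497, -0.112, 0.084])]
tote_corner [(0.59, [0.513, -0.197, -0.0])]
tote_lip [(0.76, [0.516, -0.202, 0.028])]
tote [(0.78, [0.495, -0.114, 0.001])]
nut_a [(0.53, [0.447, -0.142, 0.003]), (0.49, [0.475, -0.099, 0.005]), (0.48, [0.516, -0.072, 0.005])]
adapter [(0.58, [0.745, -0.117, 0.002])]
white_carton [(0.5, [0.733, 0.001, -0.002])]
usb_camera []
blue_card_pack [(0.56, [0.617, -0.312, 0.001])]
```

View pics/top0.png

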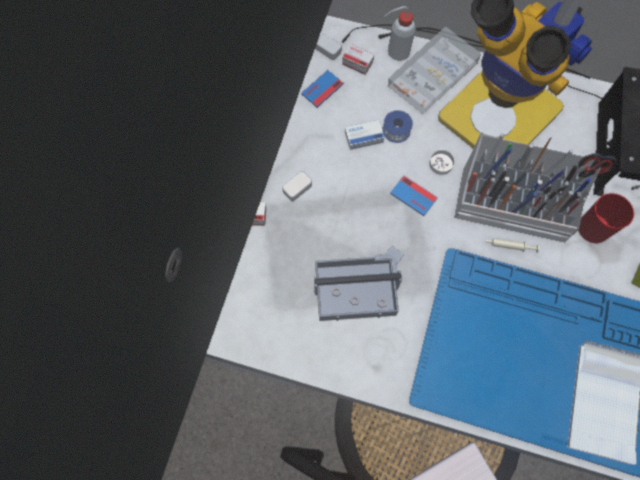

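View pics/side0.png

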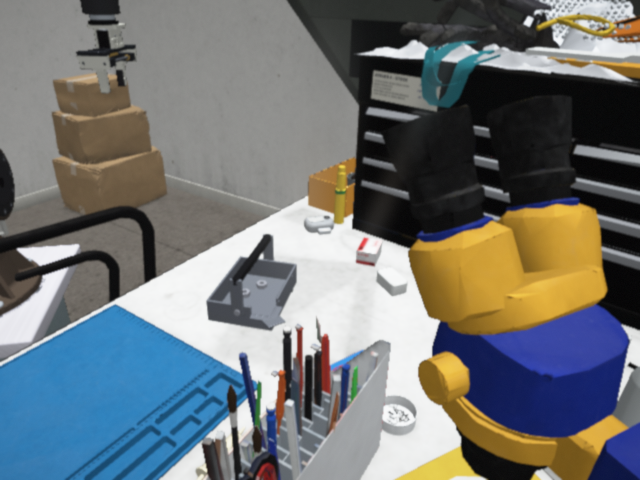

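The top view shows the tote centred near (357,289), with its bar running from (316,280) to (400,280), the lip at (392,255) and three nuts on the floor. The side view agrees with this, with the lip at (270,320). From the detections, the tote yaw is about -115° and the handle is at (0.4975, -0.1115, 0.085).

```bash
cat > h.py <<'E'
import numpy as np
from scipy.spatial.transform import Rotation as R
from scipy.optimize import least_squares
from plant import *
def rows(o,tp,trpy,n):
    """constant row (cm,deg) that, repeated n times, brings the tool to the target"""
    R0=R.from_euler('xyz',o["orientation"],degrees=True);R1=R.from_euler('xyz',trpy,degrees=True)
    w=(R0.inv()*R1).as_rotvec()/n
    M=sum((R0*R.from_rotvec(w*k)).as_matrix() for k in range(n))
    s=np.linalg.solve(M,np.array(tp)-o["tool_pos"])
    return np.round(np.r_[s*100,np.degrees(w)],3)
E
python3 - <<'E'
from h import *
print(rows(get_obs(),[.4975,-.1115,.2],[180,0,-115],30))
E
```

```text
[3.13  0.207 0.152 0.    0.    3.324]
```

>>> play_rows:
  plan:
    - [3.13, 0.21, 0.15, 0, 0, 3.32]
    - [3.13, 0.21, 0.15, 0, 0, 3.32]
    - [3.13, 0.21, 0.15, 0, 0, 3.32]
    - [3.13, 0.21, 0.15, 0, 0, 3.32]
    - [3.13, 0.21, 0.15, 0, 0, 3.32]
    - [3.13, 0.21, 0.15, 0, 0, 3.32]
    - [3.13, 0.21, 0.15, 0, 0, 3.32]
    - [3.13, 0.21, 0.15, 0, 0, 3.32]
    - [3.13, 0.21, 0.15, 0, 0, 3.32]
    - [3.13, 0.21, 0.15, 0, 0, 3.32]
    - [3.13, 0.21, 0.15, 0, 0, 3.32]
    - [3.13, 0.21, 0.15, 0, 0, 3.32]
    - [3.13, 0.21, 0.15, 0, 0, 3.32]
    - [3.13, 0.21, 0.15, 0, 0, 3.32]
    - [3.13, 0.21, 0.15, 0, 0, 3.32]

```text
clock: 2.25
tool_pos: [0.5156, 0.3425, 0.223]
orientation: [-180.0, -0.0, -65.3]
force: [0.2, 0.7, 0.7]
opening: 0.0874
gripper_force: 0.0
```

>>> play_rows:
  plan:
    - [3.13, 0.21, 0.15, 0, 0, 3.32]
    - [3.13, 0.21, 0.15, 0, 0, 3.32]
    - [3.13, 0.21, 0.15, 0, 0, 3.32]
    - [3.13, 0.21, 0.15, 0, 0, 3.32]
    - [3.13, 0.21, 0.15, 0, 0, 3.32]
    - [3.13, 0.21, 0.15, 0, 0, 3.32]
    - [3.13, 0.21, 0.15, 0, 0, 3.32]
    - [3.13, 0.21, 0.15, 0, 0, 3.32]
    - [3.13, 0.21, 0.15, 0, 0, 3.32]
    - [3.13, 0.21, 0.15, 0, 0, 3.32]
    - [3.13, 0.21, 0.15, 0, 0, 3.32]
    - [3.13, 0.21, 0.15, 0, 0, 3.32]
    - [3.13, 0.21, 0.15, 0, 0, 3.32]
    - [3.13, 0.21, 0.15, 0, 0, 3.32]
    - [3.13, 0.21, 0.15, 0, 0, 3.32]
    - [0, 0, 0, 0, 0, 0]
    - [0, 0, 0, 0, 0, 0]

```text
clock: 3.67
tool_pos: [0.497, -0.1131, 0.2008]
orientation: [-180.0, 0.0, -115.0]
force: [-0.0, 0.3, -0.4]
opening: 0.0875
gripper_force: 0.0
```

Run:
```python
from h import *
import cv2
o=get_obs();print(o["clock"],o["tool_pos"],o["orientation"],o["joint_pos"])
H=[]
for c in("side","top"):
    s=snapshot(c);cv2.imwrite(f"pics/{c}1.png",s["frame"][:,:,::-1])
    for t in("tote_handle","tote_lip","tote_corner"):
        print(c,t,[(round(d["score"],2),np.round(d["position"],3)) for d in spot_point(c,t)[:2]])
print(rows(o,[.4975,-.1115,.086],[180,0,-115],6))
```

```text
3.6667 [ 0.49703747 -0.1130516   0.20082902] [-1.79975794e+02  1.42179896e-02 -1.15024504e+02] [ 9.29067660e+00  6.97905312e+00 -2.36334858e+01  2.21122780e-03
 -5.93594531e+01 -3.43163106e+01]
side tote_handle [(0.94, array([ 0.495, -0.109,  0.086]))]
side tote_lip [(0.63, array([ 0.516, -0.201,  0.026])), (0.22, array([0.658, 0.141, 0.002]))]
side tote_corner [(0.81, array([ 0.508, -0.198,  0.001]))]
top tote_handle [(0.7, array([ 0.498, -0.11 ,  0.084]))]
top tote_lip [(0.65, array([ 0.516, -0.204,  0.026]))]
top tote_corner [(0.82, array([ 0.513, -0.198,  0.001]))]
[-0.026  0.004  1.914 -0.004  0.002 -0.004]
```

>>> play_rows:
  plan:
    - [-0.1, 0, 1.5, 0, 0, 0]
    - [-0.1, 0, 2.5, 0, 0, 0]
    - [0, 0, 2.5, 0, 0, 0]
    - [0, 0, 2.5, 0, 0, 0]
    - [0, 0, 1.5, 0, 0, 0]
    - [0, 0, 1.0, 0, 0, 0]
    - [0, 0, 0, 0, 0, 0]
    - [0, 0, 0, 0, 0, 0]

```text
clock: 4.73
tool_pos: [0.4988, -0.1098, 0.0856]
orientation: [180.0, -0.0, -114.8]
force: [1.0, -0.3, 0.2]
opening: 0.0878
gripper_force: 0.0
```

Run:
```python
from h import *
import cv2
s=snapshot("side")["frame"];cv2.imwrite("pics/side2.png",cv2.resize(s[200:350,170:370,::-1],None,fx=3,fy=3))
```

```text
(no output)
```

View pics/side2.png

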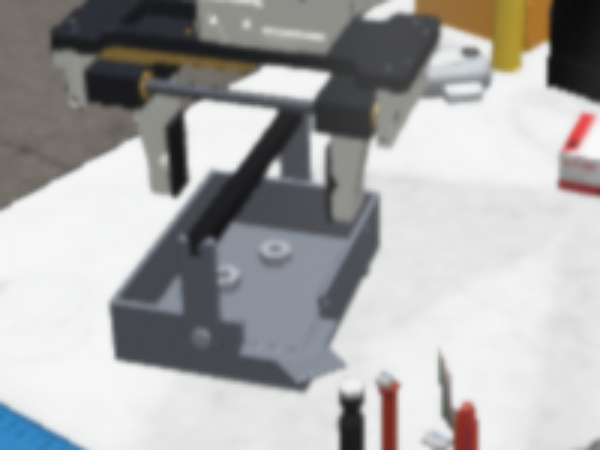

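The fingers straddle the bar on both sides, with pads near (175,150) and (335,180) in the crop and the bar between them. I'll close in stages to keep the force low.

>>> play_rows:
  plan:
    - [0, 0, 0, 0, 0, 0]
    - [0, 0, 0, 0, 0, 0]
    - [0, 0, 0, 0, 0, 0]
    - [0, 0, 0, 0, 0, 0]
    - [0, 0, 0, 0, 0, 0]
    - [0, 0, 0, 0, 0, 0]
    - [0, 0, 0, 0, 0, 0]
    - [0, 0, 0, 0, 0, 0]
  grip: 1.6

```text
clock: 5.45
tool_pos: [0.4985, -0.11, 0.0856]
orientation: [-180.0, 0.0, -114.9]
force: [-0.8, 0.1, 0.0]
opening: 0.0398
gripper_force: 0.0
```

>>> play_rows:
  plan:
    - [0, 0, 0, 0, 0, 0]
    - [0, 0, 0, 0, 0, 0]
    - [0, 0, 0, 0, 0, 0]
    - [0, 0, 0, 0, 0, 0]
    - [0, 0, 0, 0, 0, 0]
    - [0, 0, 0, 0, 0, 0]
  grip: 1.1

```text
clock: 5.95
tool_pos: [0.4982, -0.11, 0.0854]
orientation: [180.0, -0.0, -114.9]
force: [-1.0, 0.1, 0.1]
opening: 0.0116
gripper_force: 30.0
```

>>> play_rows:
  plan:
    - [0, 0, 0, 0, 0, 0]
    - [0, 0, 0, 0, 0, 0]
    - [0, 0, 0, 0, 0, 0]
    - [0, 0, 0, 0, 0, 0]
  grip: 1.18

```text
clock: 6.28
tool_pos: [0.4984, -0.11, 0.0855]
orientation: [180.0, -0.0, -114.9]
force: [-0.4, 0.2, -0.4]
opening: 0.0118
gripper_force: 8.2
```

The opening command sets the force, so I'll aim for about 20 N.

>>> play_rows:
  plan:
    - [0, 0, 0, 0, 0, 0]
    - [0, 0, 0, 0, 0, 0]
    - [0, 0, 0, 0, 0, 0]
    - [0, 0, 0, 0, 0, 0]
  grip: 1.15

```text
clock: 6.62
tool_pos: [0.4985, -0.1099, 0.0855]
orientation: [180.0, 0.0, -114.9]
force: [0.9, -0.0, -2.4]
opening: 0.0122
gripper_force: 20.6
```

Grip force is now 20.6 N. I'll lift gently by 17 cm.

>>> play_rows:
  plan:
    - [0, 0, -0.2, 0, 0, 0]
    - [0, 0, -0.5, 0, 0, 0]
    - [0, 0, -0.8, 0, 0, 0]
    - [0, 0, -1.1, 0, 0, 0]
    - [0, 0, -1.3, 0, 0, 0]
    - [0, 0, -1.4, 0, 0, 0]
    - [0, 0, -1.4, 0, 0, 0]
    - [0, 0, -1.4, 0, 0, 0]
    - [0, 0, -1.4, 0, 0, 0]
    - [0, 0, -1.4, 0, 0, 0]
    - [0, 0, -1.4, 0, 0, 0]
    - [0, 0, -1.3, 0, 0, 0]
    - [0, 0, -1.1, 0, 0, 0]
    - [0, 0, -0.8, 0, 0, 0]
    - [0, 0, -0.5, 0, 0, 0]
    - [0, 0, -0.2, 0, 0, 0]
    - [0, 0, 0, 0, 0, 0]
    - [0, 0, 0, 0, 0, 0]
    - [0, 0, 0, 0, 0, 0]

```text
clock: 8.2
tool_pos: [0.4981, -0.11, 0.2469]
orientation: [179.9, -0.0, -114.9]
force: [0.3, 0.4, -2.0]
opening: 0.0117
gripper_force: 20.6
```

Run:
```python
from h import *
import cv2
o=get_obs();print(o["clock"],o["tool_pos"],o["gripper_force"],o["moment"],o["joint_pos"])
s=snapshot("side")["frame"];cv2.imwrite("pics/side3.png",cv2.resize(s[110:320,150:390,::-1],None,fx=2.5,fy=2.5))
for t in("tote_lip","tote_corner","tote_handle","tote"):print(t,[(round(d["score"],2),np.round(d["position"],3)) for d in spot_point("side",t)[:2]])
```

```text
8.2 [ 0.49810889 -0.1099575   0.24686783] 20.564510822296143 [ 0.06820504 -0.09323626 -0.00410587] [ 9.63034407e+00  4.89115811e+00 -1.96109167e+01 -1.10386188e-02
 -6.55674457e+01 -3.45178692e+01]
tote_lip [(0.63, array([ 0.517, -0.202,  0.185])), (0.48, array([ 0.482, -0.095,  0.166]))]
tote_corner [(0.55, array([ 0.512, -0.199,  0.162]))]
tote_handle [(0.66, array([ 0.501, -0.109,  0.248]))]
tote [(0.77, array([ 0.497, -0.105,  0.169]))]
```

View pics/side3.png

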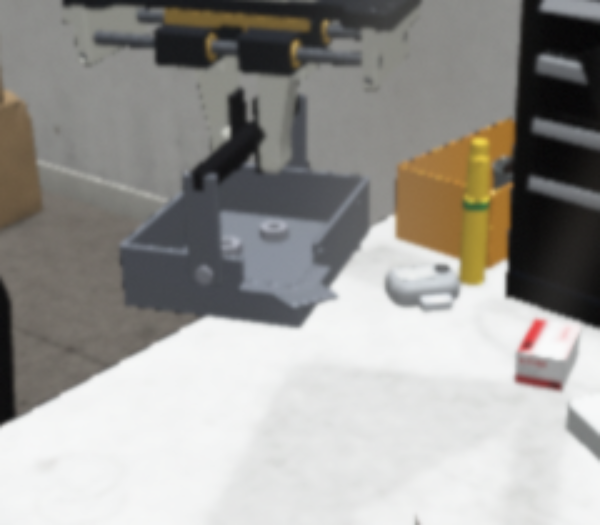

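The tote is level in the air (lip near (320,290) in the crop), with two nuts visible on its floor. Next I'll tip it toward the lip, with a tool rotation vector along (-1,-1,0).

>>> play_rows:
  plan:
    - [0, 0, 0, -0.2, -0.2, 0]
    - [0, 0, 0, -0.5, -0.5, 0]
    - [0, 0, 0, -0.8, -0.8, 0]
    - [0, 0, 0, -1.1, -1.1, 0]
    - [0, 0, 0, -1.1, -1.1, 0]
    - [0, 0, 0, -1.1, -1.1, 0]
    - [0, 0, 0, -1.1, -1.1, 0]
    - [0, 0, 0, -1.1, -1.1, 0]
    - [0, 0, 0, -0.8, -0.8, 0]
    - [0, 0, 0, -0.4, -0.4, 0]
    - [0, 0, 0, 0, 0, 0]
    - [0, 0, 0, 0, 0, 0]

```text
clock: 9.45
tool_pos: [0.4985, -0.1102, 0.2474]
orientation: [171.7, 8.2, -115.5]
force: [-0.8, 0.0, -2.2]
opening: 0.0116
gripper_force: 20.5
```

Run:
```python
from h import *
import cv2
o=get_obs();print(o["clock"],o["tool_pos"],o["gripper_force"],o["opening"])
s=snapshot("side")["frame"];cv2.imwrite("pics/side4.png",cv2.resize(s[110:320,150:390,::-1],None,fx=2.5,fy=2.5))
T=R.from_euler('xyz',o["orientation"],degrees=True)
for t,v in(("tote_lip",[75,55,-59]),("tote_corner",[71,51,-81]),("tote",[0,0,-85])):
    print(t,[(round(d["score"],2),np.round(d["position"],3)) for d in spot_point("side",t)[:2]],"rigid",np.round(o["tool_pos"]+T.apply(np.array(v)*[1,-1,-1]/1000),3))
```

```text
9.45 [ 0.4985378  -0.11022809  0.24744414] 20.508435666561127 0.011605424229188453
tote_lip [(0.76, array([ 0.512, -0.19 ,  0.172])), (0.18, array([ 0.744, -0.111,  0.   ]))] rigid [ 0.512 -0.189  0.171]
tote_corner [(0.77, array([ 0.508, -0.182,  0.148]))] rigid [ 0.509 -0.179  0.151]
tote [(0.91, array([ 0.493, -0.094,  0.163]))] rigid [ 0.493 -0.094  0.164]
```

View pics/side4.png

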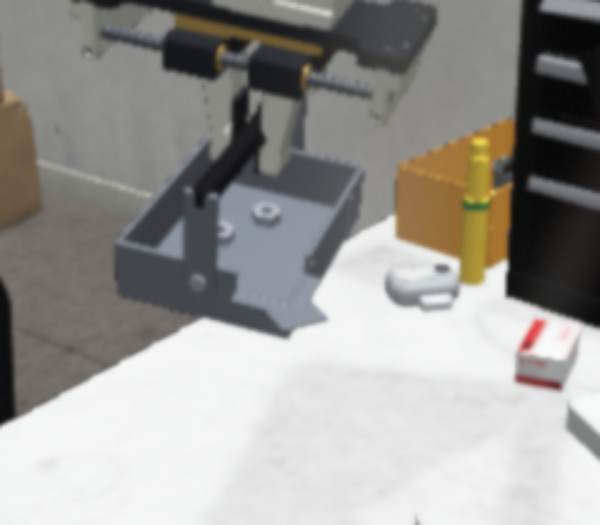

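The tote turns rigidly with the gripper: measured points match the predicted ones. The lip is now lower, near (310,320), and the nuts haven't moved yet. I'll carry on to about 31°.

>>> play_rows:
  plan:
    - [0, 0, 0, -0.3, -0.3, 0]
    - [0, 0, 0, -0.6, -0.6, 0]
    - [0, 0, 0, -1.0, -1.0, 0]
    - [0, 0, 0, -1.2, -1.2, 0]
    - [0, 0, 0, -1.2, -1.2, 0]
    - [0, 0, 0, -1.2, -1.2, 0]
    - [0, 0, 0, -1.2, -1.2, 0]
    - [0, 0, 0, -1.2, -1.2, 0]
    - [0, 0, 0, -1.2, -1.2, 0]
    - [0, 0, 0, -1.2, -1.2, 0]
    - [0, 0, 0, -1.2, -1.2, 0]
    - [0, 0, 0, -1.0, -1.0, 0]
    - [0, 0, 0, -0.6, -0.6, 0]
    - [0, 0, 0, -0.3, -0.3, 0]
    - [0, 0, 0, 0, 0, 0]

```text
clock: 10.9
tool_pos: [0.4985, -0.1102, 0.2472]
orientation: [157.3, 21.1, -119.2]
force: [0.6, 0.3, -2.6]
opening: 0.0119
gripper_force: 20.4
```

>>> play_rows:
  plan:
    - [0, 0, 0, 0, 0, 0]
    - [0, 0, 0, 0, 0, 0]
    - [0, 0, 0, 0, 0, 0]
    - [0, 0, 0, 0, 0, 0]
    - [0, 0, 0, 0, 0, 0]
    - [0, 0, 0, 0, 0, 0]
    - [0, 0, 0, 0, 0, 0]
    - [0, 0, 0, 0, 0, 0]
    - [0, 0, 0, 0, 0, 0]
    - [0, 0, 0, 0, 0, 0]
    - [0, 0, 0, 0, 0, 0]
    - [0, 0, 0, 0, 0, 0]
    - [0, 0, 0, 0, 0, 0]
    - [0, 0, 0, 0, 0, 0]
    - [0, 0, 0, 0, 0, 0]
    - [0, 0, 0, 0, 0, 0]
    - [0, 0, 0, 0, 0, 0]
    - [0, 0, 0, 0, 0, 0]

```text
clock: 12.4
tool_pos: [0.4985, -0.1099, 0.2476]
orientation: [157.4, 21.1, -119.2]
force: [-0.2, 0.0, -3.0]
opening: 0.0119
gripper_force: 20.4
```

Run:
```python
from h import *
import cv2
o=get_obs();T=R.from_euler('xyz',o["orientation"],degrees=True)
print(o["clock"],o["gripper_force"],"tilt",np.degrees(np.arccos(-T.as_matrix()[2,2])))
c0=o["tool_pos"]+T.apply(np.array([71,-51,81])/1000);print("rigid corner",c0)
for c in("side","top"):
    s=snapshot(c)["frame"];a=s[110:320,150:390] if c=="side" else s[200:360,270:450]
    cv2.imwrite(f"pics/{c}5.png",cv2.resize(a[:,:,::-1],None,fx=2.5,fy=2.5))
    for t in("tote_lip","tote_corner","tote"):print(c,t,[(round(d["score"],2),np.round(d["position"],3)) for d in spot_point(c,t)[:1]])
    for d in spot_point(c,"nut_a")[:5]:print(" nut",round(d["score"],2),np.round(d["position"],3),np.linalg.norm(d["position"]-c0).round(3))
```

```text
12.4 20.41877567768097 tilt 30.54635302819219
rigid corner [ 0.49661424 -0.14591156  0.13397495]
side tote_lip [(0.98, array([ 0.502, -0.162,  0.151]))]
side tote_corner [(0.84, array([ 0.494, -0.147,  0.134]))]
side tote [(0.7, array([ 0.484, -0.069,  0.178]))]
 nut 0.59 [ 0.478 -0.13   0.146] 0.027
 nut 0.47 [ 0.502 -0.123  0.148] 0.028
 nut 0.39 [ 0.493 -0.132  0.14 ] 0.015
top tote_lip [(0.55, array([ 0.496, -0.147,  0.131]))]
top tote_corner [(0.94, array([ 0.498, -0.148,  0.134]))]
top tote [(0.93, array([ 0.484, -0.07 ,  0.175]))]
 nut 0.5 [ 0.478 -0.131  0.147] 0.028
```

View pics/side5.png

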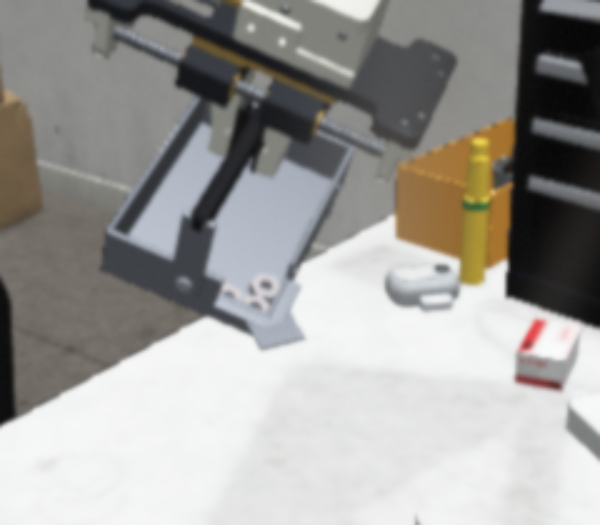

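View pics/top5.png

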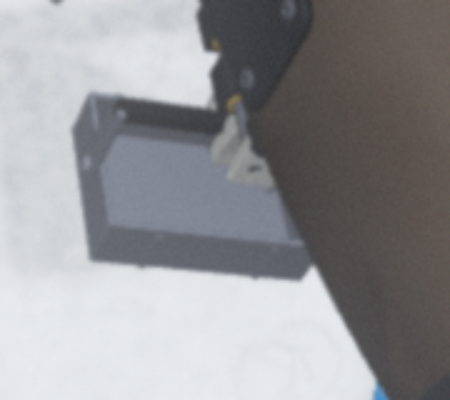

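The side view shows all three nuts in the lip corner, around (235–265, 280–300), each within about 30 mm of the inner corner. The top view shows the tote held with the rest of its floor empty. Tilt is 30.5° and everything is at rest, so I'm handing the job in.

```bash
python3 -c "
from plant import *
print(close_job())"
```

```text
the job is handed in; nothing more can be done
None
```

I handed the job in with the tote held still in the air by its handle at about 20 N, tipped 30.5°, with all three nuts within about 30 mm of the lip corner; no verdict came back.

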